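# Dip a hand stamp and hold it pressed on a tile in a sprung stamping jig

## Robot

A 6-joint arm with a two-finger parallel gripper is mounted at the origin on the work surface. World frame = base frame: x ahead of the robot, y to its left, z up, the work surface at z = 0. Lengths are in m, angles in degrees, forces in N, time in s.
With the tool pointing down it reaches from about 0.4 to 0.825 m from the base axis. Payload 7 kg.
Tool frame: the origin (TCP) lies midway between the tips of the shut fingers; the grasp point (between the pads) lies 19 mm behind it; z points along the fingers, y is the line along which they close (so a half turn about z gives the same grasp; the last joint's range is limited). The gripper opens to 88 mm and grips with 3 to 60 N. Pads are 19 mm wide; open, the fingers measure 130 mm over their backs; the gripper's body (78 mm by 193 mm) begins 47 mm behind the grasp point.
Start: joints at [-52.821, 20.546, 0.682, 0, -70.136, -16.507], TCP at [0.238, -0.632, 0.227] pointing down, gripper open.
Joint ranges: [-176.03, 176.03], [-82.01, 121.73], [-58.28, 71.71], [-173.87, 95.51], [-174.79, -0.11], [-173.66, 173.66]. Speed limits (degrees/s): [136.94, 136.94, 172.46, 180, 180, 180].

## Interface

Orientations are given as [roll, pitch, yaw] about the fixed x, y, z axes, in that order (R = Rz(yaw) Ry(pitch) Rx(roll)).
In Python, from plant import * gives the robot as it stands.
- The arm moves only by the tool move_arm, never from a script. Its argument "commands" is a list of rows, each a list of 7 numbers: the shift along the world's x, y, z in mm, then the turn, a rotation vector about the world's x, y, z in degrees, then the opening in per cent of the stroke, from 0 (shut) to 100 (fully open). In form: [[x, y, z, rx, ry, rz, fingers], ...]. A call has 1 to 20 rows; each row shifts and turns the commanded pose from where the row before left it; what a row does not reach is not made up. A row lasts 1/10 s, in which the tool goes at most 50 mm and 8.59 degrees, less where a joint would pass 70% of its speed; a pose out of reach is approached as far as the arm can. A call with a gripper value outside its range is refused whole. The fingers move at their own pace and stop on an object; "squeeze" is the grip in N (left out, the last holds). Time passes only in rows, so rows that do not move let the fingers close. It gives the time, the measured TCP pose, the force and the opening at its end, in the units of the state.
- get_state(): the state, without advancing time (a new reading comes with each control period).
- capture(name): name is "scene" or "top" or "wrist"; returns a dict with "frame" (480x640x3 uint8, blue, green, red), "camera_matrix" (3x3 intrinsics, pixels), "world_to_cam" (4x4, takes a point from world to camera coordinates); the wrist camera has in their place "tool_from_camera" (4x4, takes a point from camera to tool coordinates, whose origin is the TCP and whose axes are the flange's). Camera axes: x right, y up, looking along -z (the intrinsics and any distortion apply to the point x, -y, -z); pixel columns grow to the right and rows downward; lengths in m; the calibration is good to about 2 mm. The wrist camera is an equidistant fisheye: a pixel r from the principal point sees the ray r / f radians off the axis. A picture is of the moment at which its call begins: read the wrist's pose just before it. There is no depth.
- close_job(): hands the job in, once; it reports no verdict.
The state is a dict: "time_s": time; "joints": joint angles; "qd": joint speeds; "joint_torque": joint torques, N m; "tcp_pos": TCP position; "eef_rot": TCP orientation; "contact_force": force on the tool from outside, world axes, zero at the start; "moment": the same for the moment, N m; "gripper_width": finger opening in m.
Only numpy, scipy, OpenCV 4.12 (cv2) and the standard library are available. Lean on these libraries where they do the work, as an engineer would, in place of code of your own. Each camera call takes 0.05 s, during which the arm holds its last target. There are 200 camera calls.

## Task

Pick up the wooden stamp with the round foot, keep it upright and dip it into the low open white pot until the whole foot is below the rim, then lift it out again. Then set the foot flat on the middle of the tile in the sprung stamping jig and press the tile half-way down its travel (10 of 20 mm), never down to its bottom stop and with nothing but the stamp touching the jig; finish while still gripping the stamp and holding the tile pressed there. Leave the pot and everything else where they stand.

Things in the scene. Friction and masses are not known exactly. Their poses are not given: they have to be found in the camera images.
- stamp_mid (a point): Centre of the round-footed stamp, on its axis, half-way up (52.5 mm above its underside); z up along the stamp. It stands upright, loose. Light-wood round handle 24 mm in diameter, straight from 24 to 96 mm above the underside, to be gripped firmly (30 N or more) from above; total height 105 mm.
- stamp_foot (a point): Centre of the underside of the round stamp's foot, 52.5 mm below stamp_mid; z up along the stamp. The foot is a darker wooden disc 54 mm in diameter and 15 mm thick.
- stamp: The same round-footed stamp as a whole, about 110 g; origin at the centre of its underside, z up along the stamp. It may have changed places with the square-footed stamp.
- pot: Low round open white ceramic pot, loose, 110 mm outside diameter, 102 mm inside, 42 mm high with a 6 mm floor, empty, about 400 g. Origin: centre of its underside; z up. Its rim is 42 mm above the origin.
- jig: Jig fixed to the table: steel base plate 160 x 170 x 12 mm (x, y, z), four springs, and an aluminium platen 120 x 120 mm that carries a terracotta tile. Origin: centre of the base's underside, z up. An aluminium gauge upright 12 x 22 mm, top 70 mm above the table, stands at y = +77 mm in the jig's frame.
- tile_top (a point): Centre of the tile's upper face; moves with the platen. Tile 100 x 100 mm, 10 mm thick, clipped on the platen (clips no higher than the tile); unpressed, its face is 70 mm above the table, level with the gauge upright's top. z up, x and y along the tile's sides.
- platen (a joint): How far the sprung platen with the tile is pressed straight down, in m: 0 unpressed, 0.020 at the bottom stop. The springs push back with 3 N at first, 9 N at 0.010, 15 N at 0.020, and return it when let go. A pointer on the platen moves past black marks on the gauge upright at 0, 10 and 20 mm.
- square_stamp: To be left alone: stamp of the same wood and height (105 mm) but with a square foot 52 x 52 mm and a square handle 24 x 24 mm, 100 to 250 mm from the round one; origin at the centre of its underside.
- mug: Bystander: blue ceramic mug, 76 mm in diameter, 90 mm high, with a handle; origin at the centre of its underside.
- jar: Bystander: closed jar, 60 mm in diameter, 75 mm high; origin at the centre of its underside.
- knife: Bystander: flat wooden modelling knife lying on the table, about 170 mm long and 10 mm thick; origin under its middle, length along its x axis.
Mind the look-alikes: they are no part of the job. What is shaped like the stamp but purple is not meant. Of the things that look like the pot, the smaller one is meant.

How it is judged (in metres and radians):
On the way, in this order (a step that is already met when the one before it is completed fails the run):
1. the held round stamp is dipped, upright, into the pot: its whole foot below the rim (z of stamp_foot in the frame of pot below 0.029 m and horizontal distance between stamp_foot and pot below 0.026 m and angle between stamp_foot's own z axis and vertical below 0.35 rad and contact force between the fingers and stamp above 2 N), for 0.1 s.
2. the held stamp is lifted out of the pot (z of stamp_foot in the frame of pot above 0.044 m and contact force between the fingers and stamp above 2 N).
At the end, for the whole second after the job is handed in: Ends holding: fingers grip the round stamp, its foot flat (0.12 rad) on the tile within 15 mm of the middle, platen still and 7 to 13 mm down, fingers and arm off the jig; pot within 30 mm and upright (0.2 rad), other things within 25 mm of their starts (value of joint platen between 0.007 and 0.013 m and contact force between stamp and jig above 3 N and contact force between the fingers and stamp above 2 N and contact force between each of the fingers, the arm and jig below 1 N and horizontal distance between stamp_foot and tile_top below 0.015 m and angle between stamp_foot's own z axis and vertical below 0.12 rad and linear speed of stamp below 0.02 m/s and distance of pot from where it was at the start of the episode below 0.03 m and angle between pot's own z axis and vertical below 0.2 rad and distance of each of square_stamp, mug, jar, knife from where it was at the start of the episode below 0.025 m); the arm keeps its last pose, push and grip.
It fails at once if the platen is pushed down to its bottom stop (beyond 18 mm) (value of joint platen above 0.018 m).
It fails at once if the fingers or arm push on the jig (contact force between any of the fingers, the arm and jig above 2 N).
It fails at once if the pot is shoved away or tipped over (distance of pot from where it was at the start of the episode above 0.03 m or angle between pot's own z axis and vertical above 0.5 rad).
It fails at once if a bystander is disturbed (distance of any of square_stamp, mug, jar, knife from where it was at the start of the episode above 0.025 m).
It also fails if it takes over 45 s, if anything falls off the work surface, if the arm or the gripper's body presses on something with over 40 N, if the wrist force passes 120 N, or if a joint passes its speed limit or range.

## Working session

There is one attempt and no reset: what is moved stays moved. The work goes in short steps, Python scripts to look and compute and a tool call to move; the robot and the scene stay as the last step left them, time stands still between calls to the robot, and variables do not carry over. Pictures are saved under pics/ and viewed, on a budget of 10 in all, crops included, one or two more only if the job needs it, and the job is handed in when it is done.

Besides the shell and the picture viewer there is one more tool, called after "Emit:" in YAML: its name, and indented under it one key for each argument. move_arm: Moves the arm, as the interface text tells. Its arguments: {"type":"object","properties":{"commands":{"type":"array"},"squeeze":{"type":"number"}},"required":["commands"]}

```bash
ls; mkdir -p pics
python3 - <<'E'
from plant import *
import cv2,json,numpy as np
print(get_state())
for n in("scene","top"):
    c=capture(n);cv2.imwrite(f"pics/{n}0.png",c["frame"]);np.savez(f"pics/{n}0.npz",**{k:np.array(v) for k,v in c.items()})
    print(n,c.keys(),c["camera_matrix"],c["world_to_cam"])
E
```

```text
pics
{'time_s': 0.0, 'joints': array([-5.28212838e+01,  2.05890849e+01,  6.34187649e-01, -2.03636438e-02,
       -7.01354140e+01, -1.65060172e+01]), 'qd': array([-0.05135046, -0.04956624,  0.07893702,  0.05846378, -0.03152232,
       -0.02663099]), 'joint_torque': array([ 9.81593876e-04, -5.82720029e+01,  2.93059373e+01,  6.99721813e+00,
        6.92273868e-03, -1.37515135e-04]), 'tcp_pos': array([ 0.23809071, -0.63109622,  0.22565159]), 'eef_rot': array([ 1.79907971e+02, -7.30694173e-03, -1.59334230e+02]), 'contact_force': array([ 0.3721278 , -0.10511922,  0.4933641 ]), 'moment': array([ 0.00639477, -0.00872466,  0.01682387]), 'gripper_width': 0.08743815790141858}
scene dict_keys(['frame', 'camera_matrix', 'world_to_cam']) [[535.07072636   0.         323.64109117]
 [  0.         535.07072636 234.324715  ]
 [  0.           0.           1.        ]] [[-0.15951573  0.98715633 -0.00878159  0.09207184]
 [-0.83703421 -0.1305305   0.53135253  0.47229062]
 [ 0.52338175  0.09210958  0.84710529 -1.54629976]
 [ 0.          0.          0.          1.        ]]
top dict_keys(['frame', 'camera_matrix', 'world_to_cam']) [[497.30573837   0.         335.15325786]
 [  0.         497.30573837 244.37264962]
 [  0.           0.           1.        ]] [[ 0.01257059 -0.99987925 -0.00913562  0.00527617]
 [ 0.98464374  0.01078704  0.17424222 -0.59069525]
 [-0.17412263 -0.01118566  0.98466044 -0.97674992]
 [ 0.          0.          0.          1.        ]]
```

View pics/scene0.png

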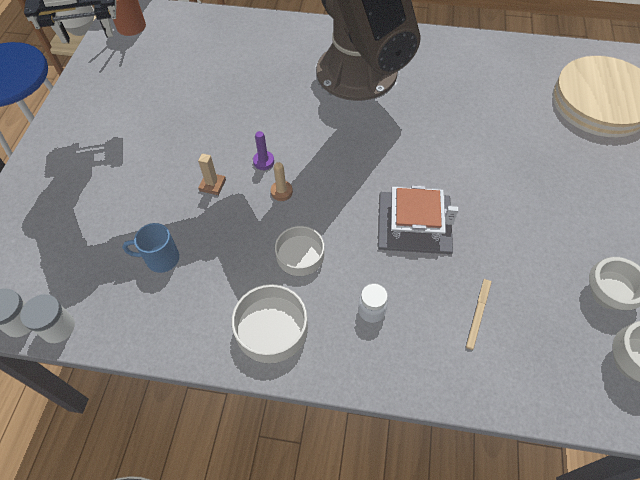

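View pics/top0.png

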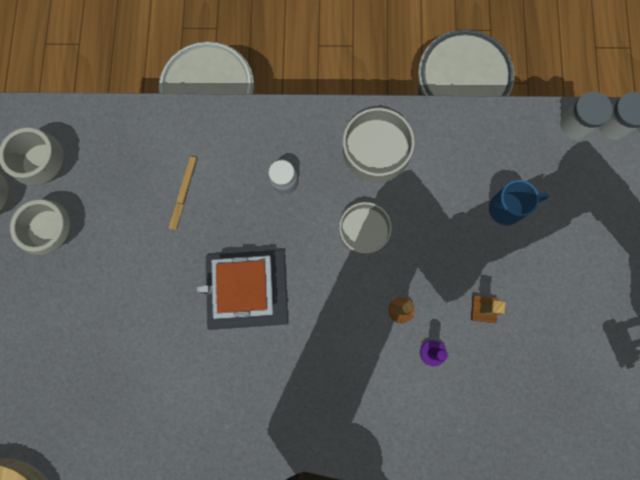

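The scene view shows the round stamp (281,182), purple one (262,150), square one (210,175), pot (300,250), large bowl (270,322) and tile (418,208). In the top view the same things are at: stamp (402,310), pot (365,227), tile (241,287).

```bash
cat > h.py <<'E'
import numpy as np,cv2
def load(n):
    d=np.load(f"pics/{n}.npz");return d["frame"],d["camera_matrix"],d["world_to_cam"]
def ray(K,T,u,v):
    d=np.array([(u-K[0,2])/K[0,0],-(v-K[1,2])/K[1,1],-1.]);R=T[:3,:3]
    return -R.T@T[:3,3],R.T@d/np.linalg.norm(d)
def onz(K,T,u,v,z):
    o,d=ray(K,T,u,v);return o+d*(z-o[2])/d[2]
def tri(r):
    A=sum(np.eye(3)-np.outer(d,d) for o,d in r);b=sum((np.eye(3)-np.outer(d,d))@o for o,d in r)
    p=np.linalg.solve(A,b);return p,[np.linalg.norm(np.cross(p-o,d)) for o,d in r]
E
python3 - <<'E'
from h import *
out=[]
for n,roi in(("scene0",(258,155,304,205)),("top0",(378,285,426,332)),("scene0",(265,220,335,285)),("top0",(330,192,400,262))):
    f,K,T=load(n);x0,y0,x1,y1=roi;c=f[y0:y1,x0:x1]
    hsv=cv2.cvtColor(c,cv2.COLOR_BGR2HSV)
    m=((hsv[...,1]>80)&(hsv[...,0]<25)).astype(np.uint8)*255
    out.append(np.hstack([cv2.resize(c,(290,290),interpolation=cv2.INTER_NEAREST)]))
    if (y1-y0)<60:
        ys,xs=np.nonzero(m);print(n,"mask box",xs.min()+x0,xs.max()+x0,ys.min()+y0,ys.max()+y0,len(xs))
    print(n,roi)
cv2.imwrite("pics/crop1.png",np.vstack([np.hstack(out[:2]),np.hstack(out[2:])]))
for n in("scene0","top0"):
    f,K,T=load(n);h=cv2.cvtColor(f,cv2.COLOR_BGR2HSV)
    m=((h[...,1]>150)&((h[...,0]<12)|(h[...,0]>172))&(f[...,2]>90)).astype(np.uint8)
    x0=(390,185,450,240) if n=="scene0" else (205,250,280,320)
    mm=np.zeros_like(m);mm[x0[1]:x0[3],x0[0]:x0[2]]=m[x0[1]:x0[3],x0[0]:x0[2]]
    cs=max(cv2.findContours(mm,0,1)[0],key=cv2.contourArea)
    pts=np.array([onz(K,T,*p[0],.07)[:2] for p in cs],np.float32)
    r=cv2.minAreaRect(pts);print("tile",n,r,"cornermean",cv2.boxPoints(r).mean(0))
    # pot ring: grey-warm pixels brighter than table
E
```

```text
scene0 mask box 271 291 163 200 223
scene0 (258, 155, 304, 205)
top0 mask box 389 414 297 322 520
top0 (378, 285, 426, 332)
scene0 (265, 220, 335, 285)
top0 (330, 192, 400, 262)Traceback (most recent call last):
  File "<stdin>", line 17, in <module>
ValueError: max() iterable argument is empty
```

View pics/crop1.png

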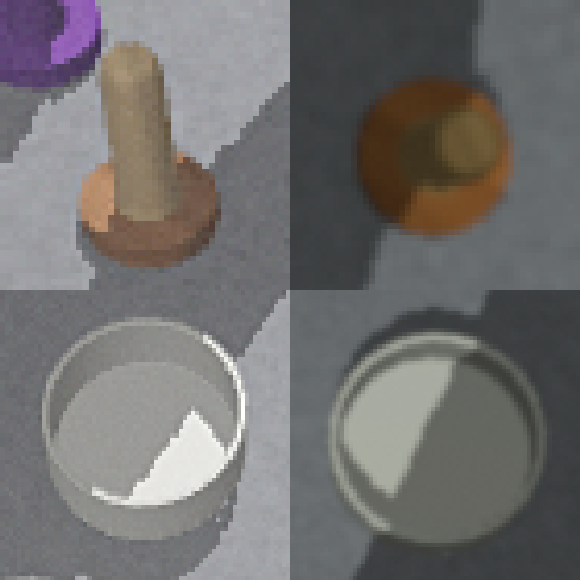

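The crops show the round stamp upright, foot and handle clear, and the pot rim fully visible in both views. I read the centres off the crops.

Run:
```python
from h import *
S=load("scene0");Tp=load("top0")
print("cams",[-(t[2][:3,:3].T@t[2][:3,3]) for t in (S,Tp)])
def both(name,us,ut,z):
    print(name,tri([ray(*S[1:],*us),ray(*Tp[1:],*ut)]),"onz",onz(*S[1:],*us,z),onz(*Tp[1:],*ut,z))
both("handle top",(278.3,164.5),(407.0,307.0),.102)
both("foot",(281.4,189.5),(401.6,309.6),.012)
both("pot rim",(299.0,246.9),(364.9,227.4),.042)
for n,roi in(("scene0",(390,180,450,245)),("top0",(205,250,280,320))):
    f,K,T=load(n);x0,y0,x1,y1=roi
    h=cv2.cvtColor(f,cv2.COLOR_BGR2HSV)[y0:y1,x0:x1]
    m=((h[...,1]>110)&((h[...,0]<20)|(h[...,0]>170))).astype(np.uint8)
    cs=max(cv2.findContours(m,0,1)[0],key=cv2.contourArea)
    pts=np.array([onz(K,T,*(p[0]+[x0,y0]),.07)[:2]*1000 for p in cs],np.float32)
    r=cv2.minAreaRect(pts);print("tile",n,r)
# scale check: pot rim diameter in top
a=onz(*Tp[1:],365.2-26.3,227.7,.042);b=onz(*Tp[1:],365.2+26.3,227.7,.042);print("pot dia",np.linalg.norm(a-b))
```

```text
cams [array([1.21931539, 0.11318805, 1.05973442]), array([4.11483789e-01, 7.21800620e-04, 1.06473926e+00])]
handle top (array([ 0.4605396 , -0.1251532 ,  0.10734262]), [np.float64(0.002003628161194041), np.float64(0.0020036281611940984)]) onz [ 0.45623747 -0.1244436   0.102     ] [ 0.46109472 -0.12787035  0.102     ]
foot (array([ 0.45985783, -0.12603915,  0.01122554]), [np.float64(0.002565520812243343), np.float64(0.002565520812243367)]) onz [ 0.46031757 -0.12326855  0.012     ] [ 0.46017394 -0.12850643  0.012     ]
pot rim (array([ 0.62965774, -0.04823985,  0.03880827]), [np.float64(0.001606127645478753), np.float64(0.0016061276454787457)]) onz [ 0.631358   -0.04613399  0.042     ] [ 0.62921994 -0.04967548  0.042     ]
tile scene0 ((501.5308532714844, 204.8590087890625), (99.41287994384766, 96.426025390625), 5.016464710235596)
tile top0 ((500.5142517089844, 200.4059600830078), (98.38211059570312, 97.65762329101562), 4.630580902099609)
pot dia 0.11039623747864788
```

Emit:
move_arm:
  commands:
    - [8,18,0,0,0,0,100]
    - [16,36,0,0,0,0,100]
    - [16,36,0,0,0,0,100]
    - [16,36,0,0,0,0,100]
    - [16,36,0,0,0,0,100]
    - [16,36,0,0,0,0,100]
    - [16,36,0,0,0,0,100]
    - [16,36,0,0,0,0,100]
    - [16,36,0,0,0,0,100]
    - [16,36,0,0,0,0,100]
    - [16,36,0,0,0,0,100]
    - [16,36,0,0,0,0,100]
    - [16,36,0,0,0,0,100]
    - [16,36,0,0,0,0,100]
    - [8,18,0,0,0,0,100]
    - [6,1,0,0,0,0,100]
    - [0,0,0,0,0,0,100]
    - [0,0,0,0,0,0,100]
  squeeze: 40

```text
time_s: 1.9
tcp_pos: [0.4679, -0.1271, 0.2263]
eef_rot: [180.0, -0.0, -159.4]
contact_force: [-0.3, -0.7, 0.1]
gripper_width: 0.0872
```

```bash
cat >> h.py <<'E'
from scipy.spatial.transform import Rotation as Ro
def wcap(tag):
    from plant import get_state,capture
    s=get_state();c=capture("wrist");cv2.imwrite(f"pics/{tag}.png",c["frame"])
    np.savez(f"pics/{tag}.npz",frame=c["frame"],K=c["camera_matrix"],C=c["tool_from_camera"],p=s["tcp_pos"],r=s["eef_rot"])
    print(s["time_s"],s["tcp_pos"],s["eef_rot"],s["gripper_width"],s["contact_force"],c["camera_matrix"][0],c["tool_from_camera"])
def wray(tag,u,v):
    d=np.load(f"pics/{tag}.npz");K=d["K"];C=d["C"]
    a,b=(u-K[0,2]),(v-K[1,2]);r=np.hypot(a,b);t=r/K[0,0]
    k=np.sin(t)/r if r>1e-9 else 0
    c=np.array([a*k,-b*k,-np.cos(t)])
    R=Ro.from_euler("xyz",d["r"],degrees=True).as_matrix()
    return d["p"]+R@C[:3,3],R@C[:3,:3]@c
def wonz(tag,u,v,z):
    o,d=wray(tag,u,v);return o+d*(z-o[2])/d[2]
E
python3 -c "
from h import *
wcap('w1')"
```

```text
1.9 [ 0.46785768 -0.12705704  0.2262694 ] [ 1.79986428e+02 -4.32942933e-02 -1.59355830e+02] 0.08720874564390234 [-0.28555775 -0.72627006  0.07090602] [371.64829954   0.         325.64632669] [[ 3.81647557e-04  9.68243772e-01  2.50007703e-01  6.60344870e-02]
 [ 9.99998622e-01 -7.73492524e-04  1.46908389e-03  5.90238256e-05]
 [ 1.61581042e-03  2.50006798e-01 -9.68242733e-01 -1.58520376e-01]
 [ 0.00000000e+00  0.00000000e+00  0.00000000e+00  1.00000000e+00]]
```

View pics/w1.png

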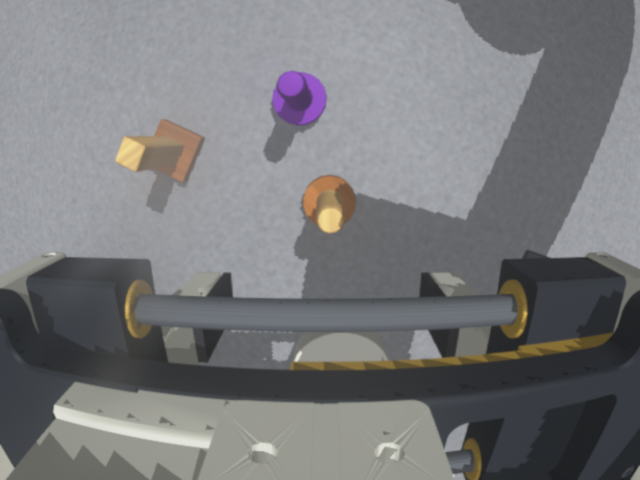

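The wrist view shows the round stamp: foot disc centre about (329,202), handle top about (330,219), with the purple stamp (298,97) and square one (170,150).

Run:
```python
from h import *
print("foot",wonz('w1',329.3,202,.013),"top",wonz('w1',330,219,.105),"purple",wonz('w1',299.5,98,.013))
f=cv2.imread('pics/w1.png');h=cv2.cvtColor(f,cv2.COLOR_BGR2HSV)[165:245,290:370]
m=((h[...,1]>90)&(h[...,0]<30)).astype(np.uint8)
c=max(cv2.findContours(m,0,1)[0],key=cv2.contourArea);print(cv2.boundingRect(c),m[:25].sum(1))
```

```text
foot [ 0.45980849 -0.12664202  0.013     ] top [ 0.45870893 -0.12729543  0.105     ] purple [ 0.37197391 -0.19128477  0.013     ]
(13, 11, 52, 57) [ 0  0  0  0  0  0  0  0  0  0  0 11 19 23 26 29 33 35 36 38 39 40 42 44
 45]
```

Emit:
move_arm:
  commands:
    - [-8.5,0,0,0,0,0,100]
    - [0,0,-20,0,0,0,100]
    - [0,0,-25,0,0,0,100]
    - [0,0,-25,0,0,0,100]
    - [0,0,-25,0,0,0,100]
    - [0,0,-25,0,0,0,100]
    - [0,0,-25,0,0,0,100]
    - [0,0,-15,0,0,0,100]
    - [0,0,-10,0,0,0,100]
    - [0,0,0,0,0,0,100]
    - [0,0,0,0,0,0,100]

```text
time_s: 3.05
tcp_pos: [0.4599, -0.1268, 0.0571]
eef_rot: [-180.0, 0.0, -159.3]
contact_force: [-0.6, 0.2, -0.4]
gripper_width: 0.0877
```

Emit:
move_arm:
  commands:
    - [0,0,0,0,0,0,60]
    - [0,0,0,0,0,0,40]
    - [0,0,0,0,0,0,20]
    - [0,0,0,0,0,0,10]
    - [0,0,0,0,0,0,10]
    - [0,0,0,0,0,0,10]
    - [0,0,0,0,0,0,10]
    - [0,0,0,0,0,0,10]
    - [0,0,0,0,0,0,10]
  squeeze: 45

```text
time_s: 3.95
tcp_pos: [0.4598, -0.1265, 0.0565]
eef_rot: [180.0, -0.0, -159.3]
contact_force: [0.4, 0.5, 0.1]
gripper_width: 0.0234
```

Emit:
move_arm:
  commands:
    - [0,0,10,0,0,0,10]
    - [0,0,20,0,0,0,10]
    - [0,0,25,0,0,0,10]
    - [0,0,25,0,0,0,10]
    - [0,0,10,0,0,0,10]
    - [8,4,0,0,0,0,10]
    - [18,8,0,0,0,0,10]
    - [20,9,0,0,0,0,10]
    - [20,9,0,0,0,0,10]
    - [20,9,0,0,0,0,10]
    - [20,9,0,0,0,0,10]
    - [20,9,0,0,0,0,10]
    - [20,9,0,0,0,0,10]
    - [16,8,0,0,0,0,10]
    - [8,4,0,0,0,0,10]
    - [0,0,0,0,0,0,10]
    - [0,0,0,0,0,0,10]
    - [0,0,0,0,0,0,10]

```text
time_s: 5.75
tcp_pos: [0.6289, -0.0488, 0.1463]
eef_rot: [180.0, -0.0, -159.3]
contact_force: [-0.1, 0.5, -0.8]
gripper_width: 0.0233
```

Run:
```python
from h import *
from plant import *
wcap('w2')
im=[cv2.imread('pics/w2.png')[100:400,160:480]]
for n in("scene","top"):
    c=capture(n);np.savez(f"pics/{n}2.npz",**{k:np.array(v) for k,v in c.items()})
    f,K,T=load(n+"2");p=T[:3,:3]@[.63,-.048,.08]+T[:3,3];u=K[0,2]-K[0,0]*p[0]/p[2];v=K[1,2]+K[1,1]*p[1]/p[2]
    u,v=int(u),int(v);print(n,u-70,v-65);im.append(cv2.resize(f[v-65:v+65,u-70:u+70],(320,300)))
cv2.imwrite('pics/c2.png',cv2.resize(np.hstack(im),None,fx=.8,fy=.8))
```

```text
5.75 [ 0.6289423  -0.04883861  0.14633182] [ 1.79986566e+02 -3.68866530e-02 -1.59346340e+02] 0.023297736096518376 [-0.14418715  0.50376007 -0.79352997] [371.64829954   0.         325.64632669] [[ 3.81928759e-04  9.68243830e-01  2.50007478e-01  6.60344128e-02]
 [ 9.99998622e-01 -7.73749985e-04  1.46895773e-03  5.88979608e-05]
 [ 1.61575254e-03  2.50006573e-01 -9.68242791e-01 -1.58520217e-01]
 [ 0.00000000e+00  0.00000000e+00  0.00000000e+00  1.00000000e+00]]
scene 227 172
top 295 158
```

View pics/c2.png

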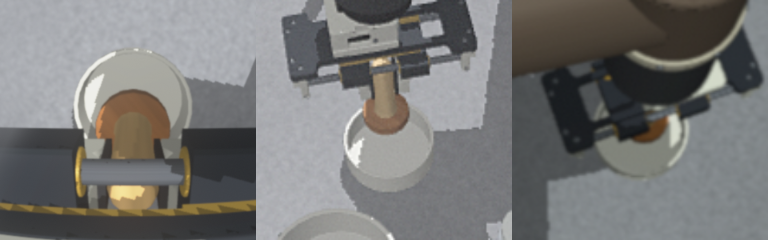

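The stamp hangs upright in the grip over the pot; in the wrist crop the foot centre (132) and pot centre (132) line up. I'll check the pot and foot far edges numerically.

Run:
```python
from h import *
R=Ro.from_euler("xyz",[180,0,-159.35],degrees=True).as_matrix();x=R[:,0]
a=wonz('w2',160+132/.8,100+48/.8,.042);b=wonz('w2',160+132/.8,100+89/.8,.146-.0565+.015)
print("pot far rim",a,"centre",a-x*.055,"foot far",b,"foot centre",b-x*.027)
```

```text
pot far rim [ 0.57816841 -0.06882319  0.042     ] centre [ 0.62963478 -0.04942697  0.042     ] foot far [ 0.60179882 -0.05970603  0.1045    ] foot centre [ 0.62706413 -0.05018426  0.1045    ]
```

Emit:
move_arm:
  commands:
    - [0,0,-10,0,0,0,10]
    - [0,0,-14,0,0,0,10]
    - [0,0,-14,0,0,0,10]
    - [0,0,-14,0,0,0,10]
    - [0,0,-12,0,0,0,10]
    - [0,0,-8,0,0,0,10]
    - [0,0,0,0,0,0,10]
    - [0,0,0,0,0,0,10]
    - [0,0,0,0,0,0,10]
    - [0,0,0,0,0,0,10]

```text
time_s: 6.9
tcp_pos: [0.6302, -0.0484, 0.0753]
eef_rot: [-180.0, 0.1, -159.3]
contact_force: [-0.2, 0.0, -0.9]
gripper_width: 0.0233
```

Emit:
move_arm:
  commands:
    - [0,0,10,0,0,0,10]
    - [0,0,20,0,0,0,10]
    - [0,0,25,0,0,0,10]
    - [0,0,25,0,0,0,10]
    - [0,0,25,0,0,0,10]
    - [0,0,20,0,0,0,10]
    - [0,0,7,0,0,0,10]
    - [-6,12,0,0,0,0,10]
    - [-12,24,0,0,0,0,10]
    - [-16,31,0,0,0,0,10]
    - [-16,31,0,0,0,0,10]
    - [-16,31,0,0,0,0,10]
    - [-16,31,0,0,0,0,10]
    - [-16,31,0,0,0,0,10]
    - [-14,28,0,0,0,0,10]
    - [-10,20,0,0,0,0,10]
    - [-6,12,0,0,0,0,10]
    - [0,0,0,0,0,0,10]
    - [0,0,0,0,0,0,10]

```text
time_s: 8.8
tcp_pos: [0.5014, 0.2023, 0.2061]
eef_rot: [-180.0, -0.0, -159.3]
contact_force: [0.3, 0.2, -0.2]
gripper_width: 0.0235
```

Run:
```python
from h import *
wcap('w3')
cv2.imwrite('pics/c3.png',cv2.imread('pics/w3.png')[0:360])
```

```text
8.8 [0.50144316 0.20231775 0.20613077] [-1.79983702e+02 -4.54714562e-02 -1.59294224e+02] 0.023517870714689616 [ 0.27239476  0.24348346 -0.17608497] [371.64829954   0.         325.64632669] [[ 3.81604577e-04  9.68244175e-01  2.50006143e-01  6.60344251e-02]
 [ 9.99998622e-01 -7.73465775e-04  1.46916262e-03  5.78117450e-05]
 [ 1.61587934e-03  2.50005238e-01 -9.68243136e-01 -1.58520414e-01]
 [ 0.00000000e+00  0.00000000e+00  0.00000000e+00  1.00000000e+00]]
```

View pics/c3.png

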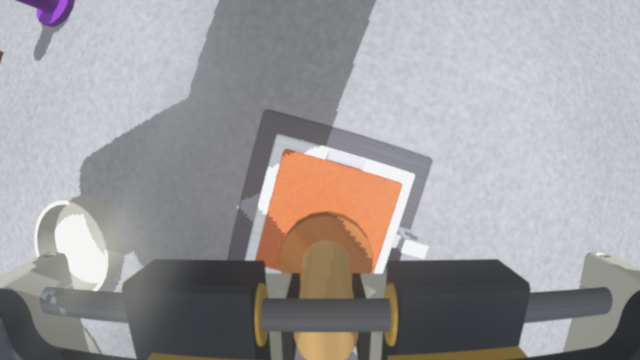

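The tile is seen with two corners at (285,149) and (402,183); the foot hangs above it, centred about u=326.

Run:
```python
from h import *
g=lambda u,v:wonz('w3',u,v,.07)[:2]
A,B=g(285,149),g(402,183);C,D=g(258,255),g(374,272)
print(A,B,np.linalg.norm(B-A),C,D)
e=(B-A)/np.linalg.norm(B-A);n=np.array([-e[1],e[0]]); n=n if n@(C-A)>0 else -n
print("centre",(A+B)/2+n*.05,"yaw",np.degrees(np.arctan2(e[1],e[0])))
print("foot far edge",wonz('w3',325.5,211,.206-.0565+.015))
```

```text
[0.45475718 0.14991046] [0.44663733 0.24685361] 0.097282611466578 [0.54510171 0.1576859 ] [0.52449287 0.2543137 ]
centre [0.50052279 0.20255537] yaw 94.78785785122649
foot far edge [0.47405062 0.19159653 0.1645    ]
```

Emit:
move_arm:
  commands:
    - [0,0,-8,0,0,0,10]
    - [0,0,-15,0,0,0,10]
    - [0,0,-18,0,0,0,10]
    - [0,0,-14,0,0,0,10]
    - [0,0,-10,0,0,0,10]
    - [0,0,-6,0,0,0,10]
    - [0,0,-3,0,0,0,10]
    - [0,0,0,0,0,0,10]
    - [0,0,0,0,0,0,10]
    - [0,0,0,0,0,0,10]
  squeeze: 55

```text
time_s: 9.85
tcp_pos: [0.5021, 0.2027, 0.1332]
eef_rot: [180.0, 0.1, -159.3]
contact_force: [-0.4, -0.2, -1.5]
gripper_width: 0.0232
```

Emit:
move_arm:
  commands:
    - [0,0,-2,0,0,0,10]
    - [0,0,-2,0,0,0,10]
    - [0,0,-2,0,0,0,10]
    - [0,0,-2,0,0,0,10]
    - [0,0,0,0,0,0,10]
    - [0,0,0,0,0,0,10]
    - [0,0,0,0,0,0,10]

```text
time_s: 10.55
tcp_pos: [0.5018, 0.2025, 0.1247]
eef_rot: [180.0, 0.0, -159.3]
contact_force: [-2.4, 0.3, 3.0]
gripper_width: 0.0236
```

Emit:
move_arm:
  commands:
    - [0,0,-1,0,0,0,10]
    - [0,0,-1,0,0,0,10]
    - [0,0,-1,0,0,0,10]
    - [0,0,-1,0,0,0,10]
    - [0,0,-1,0,0,0,10]
    - [0,0,-1,0,0,0,10]
    - [0,0,-1,0,0,0,10]
    - [0,0,0,0,0,0,10]
    - [0,0,0,0,0,0,10]
    - [0,0,0,0,0,0,10]

```text
time_s: 11.55
tcp_pos: [0.5018, 0.2025, 0.1179]
eef_rot: [180.0, 0.0, -159.3]
contact_force: [-3.9, 0.1, 7.9]
gripper_width: 0.0235
```

Run:
```python
from h import *
from plant import *
for _ in range(4):
    wcap('w4') if _==3 else None
    c=capture("scene");s=get_state();print(s["tcp_pos"],s["contact_force"],s["moment"])
np.savez("pics/scene4.npz",**{k:np.array(v) for k,v in c.items()})
f=c["frame"];o=np.load("pics/scene0.npz")["frame"]
r=np.s_[170:260,370:470]
w=cv2.imread('pics/w4.png')[90:290,220:440]
cv2.imwrite('pics/c4.png',np.hstack([cv2.resize(o[r],(260,240),interpolation=cv2.INTER_CUBIC),cv2.resize(f[r],(260,240),interpolation=cv2.INTER_CUBIC),cv2.resize(w,(264,240))]))
```

```text
[0.5018628  0.20253096 0.11792354] [-2.76981765 -0.79460028  7.47232789] [0.01455292 1.1969387  0.0231536 ]
[0.50182513 0.20255059 0.11789029] [-3.38770249  0.41376595  7.51855808] [-0.02462699  1.20385492 -0.03310164]
[0.50183779 0.20251106 0.1179064 ] [-4.8574024   0.13674249  7.49810762] [ 0.01119454  1.19216805 -0.03288034]
11.7 [0.50183779 0.20251106 0.1179064 ] [-1.79998995e+02  1.74779760e-02 -1.59318344e+02] 0.02330717256270467 [-4.8574024   0.13674249  7.49810762] [371.64829954   0.         325.64632669] [[ 3.83415379e-04  9.68244002e-01  2.50006812e-01  6.60340331e-02]
 [ 9.99998622e-01 -7.75106661e-04  1.46827009e-03  5.83738367e-05]
 [ 1.61542565e-03  2.50005904e-01 -9.68242964e-01 -1.58519383e-01]
 [ 0.00000000e+00  0.00000000e+00  0.00000000e+00  1.00000000e+00]]
[0.5018488  0.20253989 0.11790218] [-3.06822317 -0.36539212  7.57056042] [-0.02663012  1.21286583  0.04090985]
```

View pics/c4.png

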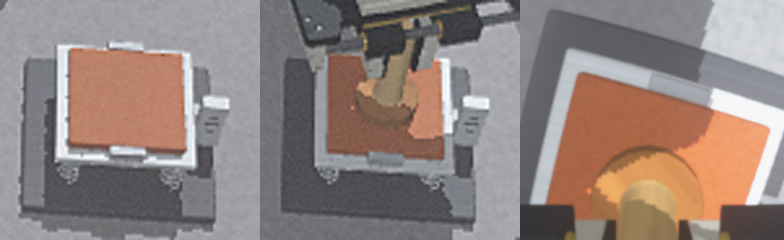

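The left crop is unpressed. In the middle one the foot sits mid-tile and the platen is lower, with only the stamp touching. I'll measure depth (shift of the tile's front edge) and stamp tilt by numbers.

Run:
```python
from h import *
def proj(K,T,P):
    p=T[:3,:3]@np.array(P)+T[:3,3];return np.array([K[0,2]-K[0,0]*p[0]/p[2],K[1,2]+K[1,1]*p[1]/p[2]])
o,K,T=load("scene0");f,_,T4=load("scene4");print(np.abs(T-T4).max())
# lowest tile row per column (subpixel by S-channel half crossing)
def edge(f):
    S=cv2.cvtColor(f,cv2.COLOR_BGR2HSV)[...,1].astype(float);r=[]
    for u in range(402,435):
        c=S[215:240,u];hi=c[:6].mean();th=(hi+30)/2
        i=np.argmax(c<th);r.append(215+i-1+(c[i-1]-th)/(c[i-1]-c[i]+1e-9))
    return np.array(r)
d=edge(f)-edge(o);print("edge shift px",np.median(d),d.round(1))
P=np.array([.55,.205,.07])
for k in(7,8,9,10,11,12):print(k,(proj(K,T,P-[0,0,k/1000])-proj(K,T,P)).round(2))
# handle axis
h=cv2.cvtColor(f,cv2.COLOR_BGR2HSV)
for v in range(184,212,2):
    print(v,[tuple(int(q) for q in h[v,u]) for u in range(410,432,2)] if v%6==0 else "")
for z in(.06,.075,.09,.11,.13):print(z,proj(K,T,[.5,.2005,z]).round(1))
cv2.imwrite('pics/c5.png',cv2.resize(f[170:220,395:445],(700,590)[::1],interpolation=cv2.INTER_NEAREST))
```

```text
0.0
edge shift px 2.371063468988467 [2.4 2.6 2.3 2.  2.3 2.4 2.4 2.2 2.4 1.7 2.3 2.8 2.7 2.7 2.3 2.2 2.4 2.4
 2.3 2.2 2.6 2.6 2.5 3.2 3.1 2.4 2.1 2.1 2.  2.6 2.7 2.1 2. ]
7 [-0.44  1.73]
8 [-0.5   1.97]
9 [-0.56  2.22]
10 [-0.63  2.46]
11 [-0.69  2.71]
12 [-0.75  2.95]
184 
186 [(20, 107, 146), (109, 34, 60), (120, 8, 64), (128, 16, 65), (140, 12, 66), (98, 17, 61), (140, 25, 61), (114, 22, 59), (14, 70, 128), (19, 77, 140), (110, 29, 53)]
188 
190 
192 [(110, 7, 104), (120, 5, 107), (30, 7, 148), (25, 10, 153), (130, 29, 52), (16, 75, 150), (20, 73, 150), (18, 75, 150), (18, 72, 138), (165, 17, 61), (90, 6, 46)]
194 
196 
198 [(9, 117, 122), (60, 2, 141), (30, 2, 143), (30, 2, 119), (16, 73, 119), (18, 78, 150), (18, 76, 150), (18, 78, 134), (10, 100, 173), (9, 112, 201), (10, 116, 197)]
200 
202 
204 [(13, 105, 202), (14, 107, 207), (17, 69, 134), (17, 71, 147), (18, 76, 147), (17, 72, 149), (17, 71, 144), (19, 56, 114), (13, 102, 182), (13, 98, 180), (11, 103, 180)]
206 
208 
210 [(13, 100, 125), (12, 96, 125), (13, 98, 125), (11, 104, 125), (11, 106, 128), (12, 99, 126), (12, 95, 131), (11, 96, 125), (11, 87, 114), (14, 103, 179), (9, 113, 172)]
0.06 [416.  208.1]
0.075 [416.9 204.3]
0.09 [417.8 200.4]
0.11 [419.1 195.1]
0.13 [420.4 189.6]
```

View pics/c5.png

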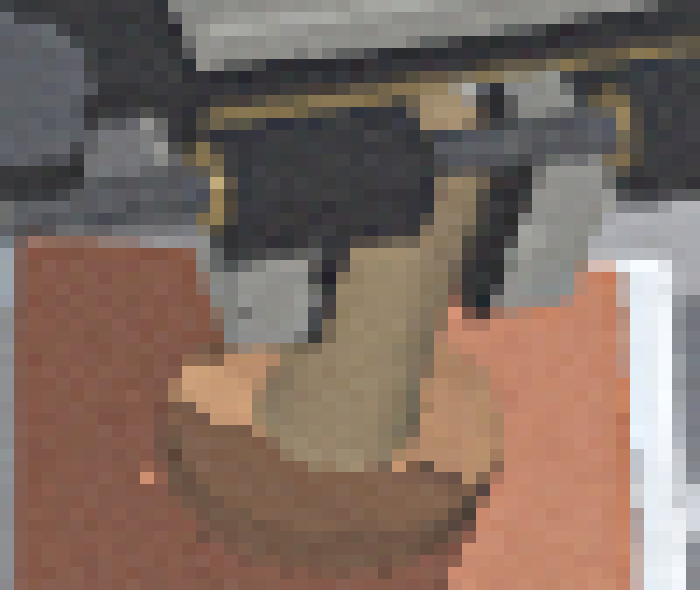

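Depth reads about 9.6 mm from the edge shift, 8.6 mm from TCP height and about 9.3 mm from force. The handle slope of 0.227, against 0.238 for vertical, means it stands upright. I'll check that the other things haven't moved, then hand in.

Run:
```python
from h import *
from plant import *
o,_,_=load("scene0");f,_,_=load("scene4")
for n,(a,b,c,d) in dict(pot=(265,220,335,285),jar=(350,275,395,330),knife=(460,270,500,355),mug=(118,215,185,275),square=(190,145,230,200)).items():
    # shadow-insensitive shift: phase correlation of gradient images
    g=[cv2.Canny(cv2.GaussianBlur(x[b:d,a:c],(3,3),0),40,100).astype(np.float32) for x in(o,f)]
    print(n,cv2.phaseCorrelate(*g))
s=get_state();print(s["time_s"],s["tcp_pos"],s["contact_force"],s["gripper_width"])
print(close_job())
```

```text
pot ((0.36626798280659756, 0.23475413030671177), 0.49103401104609173)
jar ((0.5097703316768261, -0.15063575240967708), 0.8235136865686488)
knife ((0.1473203809201742, 0.09088125703362948), 0.33754325694508025)
mug ((0.21246664827284434, 0.1725997136912838), 0.6673481446725351)
square ((0.18905753841662687, -0.08289027187012721), 0.8391052241126696)
11.8 [0.5018488  0.20253989 0.11790218] [-3.06822317 -0.36539212  7.57056042] 0.023036456210444912
the job is handed in; nothing more can be done
None
```

The job is handed in at 11.8 s. I gripped the round stamp, dipped it upright into the smaller white pot (foot about 19 mm above the pot's underside, rim at 42 mm) and lifted it out. The arm is now holding it pressed on the middle of the tile. The hand-in reports no verdict, so these are my own last checks:

- **Platen depth:** the three readings disagree by about 1 mm: 9.6 mm from the tile-edge shift, about 9.3 mm from the force, and 8.6 mm from the TCP height. All lie within 7–13 mm.
- **Stamp on the tile:** the foot is about 2 mm from the middle of the tile. The handle looks vertical in the scene view, and the wrist view shows at most about 2° of tilt. The grip is at 55 N.
- **Other things:** the pot, jar, knife, mug and square stamp shifted by at most about 0.5 px in the scene camera, so they effectively did not move. No finger or arm contact with the jig was seen.
- **Unexplained:** a sideways force of about 3–5 N (with a moment of about 1.2 N·m) appeared on the tool while pressing. I put it down to friction at the foot and left it.

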